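# Open the exposure unit and hold its lid up

### The arm

A 6-joint arm with a two-finger parallel gripper is mounted at the origin on a cart in front of the work surface, level with it; the furniture and walls round the work are solid. World frame = base frame: x ahead of the robot, y to its left, z up, the work surface at z = 0. Lengths are in mm, angles in rad, forces in N, time in s.
With the tool pointing down it reaches from about 400 to 925 mm from the base axis. Payload 12.5 kg.
Tool frame: the origin (TCP) lies midway between the tips of the shut fingers; the grasp point (between the pads) lies 19 mm behind it; z points along the fingers, y is the line along which they close (so a half turn about z gives the same grasp; the last joint's range is limited). The gripper opens to 95 mm and grips with 3 to 60 N. Pads are 20 mm wide; open, the fingers measure 119 mm over their backs; the gripper's body (75 mm by 180 mm) begins 59 mm behind the grasp point.
Start: joints at [-0.106, 0.491, 1.559, -0, 1.092, -0.106], TCP at [625.017, 0.021, 214.661] pointing down, gripper open.
Joint ranges: [-3.1, 3.1], [-0.84, 2.19], [0.05, 2.79], [-1.13, 4.28], [0.06, 2.93], [-2.69, 2.69]. Speed limits (rad/s): [2.22, 2.22, 2.79, 3.14, 3.14, 3.14].

### API

Orientations are given as [roll, pitch, yaw] about the fixed x, y, z axes, in that order (R = Rz(yaw) Ry(pitch) Rx(roll)).
In Python, from cell import state, read_camera, camera_info, env gives the robot as it stands.
- The arm moves only by the tool move_arm, never from a script. Its argument "commands" is a list of rows, each a list of 3 entries, a list of its own where there are three numbers: the shift along the world's x, y, z in cm, then the turn, a rotation vector about the world's x, y, z in degrees, then the opening, from 0 (shut) to 1 (fully open). A call has 1 to 10 rows; each row shifts and turns the commanded pose from where the row before left it; what a row does not reach is not made up. A row lasts 1/10 s, in which the tool goes at most 50 mm and 8.59 degrees, less where a joint would pass 70% of its speed; a pose out of reach is approached as far as the arm can. A call with a gripper value outside its range is refused whole. The fingers move at their own pace and stop on an object; the grip force is fixed at half the most. Time passes only in rows, so rows that do not move let the fingers close. It gives the time, the measured TCP pose, the force, the opening and the grip force at its end, in the units of the state.
- state(): the state, without advancing time (a new reading comes with each control period).
- read_camera(name): name is "scene" or "side" or "wrist"; returns the picture (384x512x3 uint8, blue, green, red); there is no depth.
- camera_info(name): a dict with "K" (3x3 intrinsics, pixels), "k1" (the pictures are not rectified: a ray, as slopes to the right and down, at radius r is drawn at 1 + k1 r^2 times it, then the intrinsics apply), "cam_to_world" (4x4, takes a point from camera to world coordinates). Camera axes: x right, y down, z forward; pixel columns grow to the right and rows downward; lengths in mm; the calibration is good to about 2 mm. A picture is of the moment at which its call begins: read the wrist's pose just before it. camera_info takes no time and is no camera call; for the wrist camera it gives the pose at the moment of the call.
- env.job_done(): hands the job in; it is judged then, once.
The state is a dict: "t": time; "joints": joint angles; "qvel": joint speeds; "tau": joint torques, N m; "eef_pos": TCP position; "tcp_rot": TCP orientation; "ft_force": force on the tool from outside, world axes, zero at the start; "moment": the same for the moment, N m; "opening": opening from 0.0 (shut) to 1.0 (fully open); "grip_force": force on a finger pad.
Only numpy, scipy, OpenCV 4.12 (cv2) and the standard library are available. Lean on these libraries where they do the work, as an engineer would, in place of code of your own. Each camera call takes 0.05 s, during which the arm holds its last target. There are 200 camera calls.

### The job

The exposure is finished: open the lid of the small exposure unit and hold it up for me so that I can take the plate out. Take the lid by its black handle and try it first with a gentle upward pull, before touching the bolt, because you cannot see whether the red-thumbed bolt still bites: if the lid is caught, never force it, but slide the bolt all the way to its stop, away from the handle, and then lift; if the lid comes up freely, leave the bolt as it is. Finish still gripping the handle, with the lid held steady about half open (about 45 degrees), and do not disturb the things standing round.

Things in the scene. Friction and masses are not known exactly. Their poses are not given: they have to be found in the camera images.
- unit: the exposure unit: a grey bench box, 310 mm wide (its y) and 216 mm deep (its x), does not move. Origin: centre of its underside; its x points to the hinge at the back, its y to the left, z up. A low ledge 44 mm high runs along its front with a timer knob on the left and the bolt on the right; behind it lies the white lid, top 91 mm above the table
- lid (a joint): hinge of the white lid (rad): 0 shut, grows as the front edge rises, stop at 1.2. The hinge line runs along the unit's y through unit x = +0.084, z = 0.0675. The lid with handle and keeper weighs about 0.6 kg, has no stay and falls shut when let go. Caught by the bolt it lifts only through its play of about 0.022 rad (5 mm at the handle) and stops hard; free it keeps rising
- handle_grip (a point): the place to grip the lid's handle, on its axis, 229 mm from the hinge line; it moves with the lid and is 80 mm above the table when shut. Pinch it from above across its sides (jaws closing along the unit's y): it can then turn between the pads as the lid swings up. The ledge ends 14 mm behind this point, so only the table is below it
- handle_end (a point): outer end of the lid's handle: a black round bar of 19 mm diameter that sticks out 106 mm from the middle of the lid's front edge towards the unit's -x, 21 mm farther than the grip point
- bolt (a joint): slide of the bolt (m): 0 fully home, grows as the thumb-piece moves along the unit's -y (to the right, away from the handle), stop at 0.030. It starts somewhere between 0 and 0.018, and whether its hidden tongue still bites in the keeper there cannot be seen; at the stop it is always clear. About 3 to 4 N move it and it stays where it is left
- thumb (a point): middle of the bolt's red thumb-piece, an upright block 18 mm (unit x) by 12 mm (unit y) by 34 mm high, this point 14 mm below its top; it slides with the bolt. Its steel housing below reaches 67 mm above the table, this point is at 90 mm; the lid's front edge is 35 mm behind it and the steel keeper (top 83 mm above the table) begins at least 32 mm to its left
- keeper (a point): middle of the steel keeper, a pocket on the front of the lid between handle and bolt, into which the bolt's tongue runs; it moves with the lid
- ink_tin_black: bystander: round ink tin with a black spot on its lid, 78 mm across, 44 mm high, left of the unit; origin under its centre
- masking_tape: bystander: roll of masking tape lying flat, 96 mm across, 25 mm high, left of the unit
- paint_tube_2: bystander: blue paint tube lying down, 128 x 35 x 26 mm, right of the unit
- sanding_block: bystander: brown sanding block, 42 x 72 x 30 mm, right of the unit

How it is judged:
By the outcome, as a careful person would: the job done as asked, in the order asked, and still so for the second after the job is handed in, while the arm keeps its last pose, push and grip.
It also fails if it takes over 54 s, if anything falls off the work surface, if the arm or the gripper's body presses on something with over 40 N, if the wrist force passes 120 N, or if a joint passes its speed limit or range.

## Working session

There is one attempt and no reset: what is moved stays moved. The work goes in short steps, Python scripts to look and compute and a tool call to move; the robot and the scene stay as the last step left them, time stands still between calls to the robot, and variables do not carry over. Pictures are saved under pics/ and viewed, at most 10 in all, crops included, and the job is handed in when it is done.

Besides the shell and the picture viewer there is one more tool, called after "Request:" by a JSON object that holds its "op" and its "data". move_arm: Moves the arm, as the interface text tells. Its arguments: {"type":"object","properties":{"commands":{"type":"array"}},"required":["commands"]}

```bash
mkdir -p pics
cat > h.py <<'E'
import numpy as np, cv2
from cell import state, read_camera, camera_info, env
def ray(info,u,v):
    K=np.array(info["K"]);k1=info["k1"];T=np.array(info["cam_to_world"])
    d=np.array([(u-K[0,2])/K[0,0],(v-K[1,2])/K[1,1]]);s=d.copy()
    for _ in range(30): s=d/(1+k1*(s@s))
    return T[:3,3],T[:3,:3]@np.array([s[0],s[1],1])
def onplane(info,u,v,z):
    o,d=ray(info,u,v); return o+d*(z-o[2])/d[2]
def tri(a,b):
    (o1,d1),(o2,d2)=a,b
    A=np.stack([d1,-d2],1);s=np.linalg.lstsq(A,o2-o1,rcond=None)[0]
    p,q=o1+s[0]*d1,o2+s[1]*d2
    return (p+q)/2,np.linalg.norm(p-q)
E
python3 - <<'E'
from h import *
ims=[]
for n in("scene","side","wrist"):
    i=camera_info(n); im=read_camera(n); cv2.imwrite(f"pics/{n}0.png",im)
    print(n,np.round(i["cam_to_world"],3).tolist(),i["k1"],i["K"][0][0])
    hsv=cv2.cvtColor(im,cv2.COLOR_BGR2HSV)
    m=((hsv[...,0]<8)|(hsv[...,0]>172))&(hsv[...,1]>140)&(hsv[...,2]>70)
    c,l,s,ce=cv2.connectedComponentsWithStats(m.astype(np.uint8))
    print([(s[k].tolist(),ce[k].round(1).tolist()) for k in range(1,c) if s[k,4]>15])
s=state();print(s["t"],s["ft_force"],s["tcp_rot"])
E
```

```text
scene [[0.656, -0.463, 0.596, -195.151], [-0.755, -0.412, 0.51, -631.864], [0.01, -0.785, -0.62, 889.97], [0.0, 0.0, 0.0, 1.0]] -0.11736314233790333 493.11548123289606
[([492, 6, 20, 7, 63], [501.3, 9.1]), ([339, 33, 6, 12, 42], [341.6, 39.2]), ([315, 45, 21, 10, 48], [321.5, 47.9]), ([244, 66, 19, 14, 136], [255.1, 72.3]), ([304, 71, 6, 7, 16], [306.3, 73.7]), ([459, 92, 10, 14, 66], [463.6, 95.9]), ([340, 166, 12, 3, 16], [345.5, 166.6]), ([277, 176, 48, 19, 479], [300.5, 184.5]), ([324, 195, 31, 14, 222], [341.5, 201.1]), ([304, 239, 8, 7, 37], [307.5, 241.9])]
side [[-0.944, -0.152, 0.293, 326.136], [-0.33, 0.454, -0.828, 748.159], [-0.007, -0.878, -0.478, 522.025], [0.0, 0.0, 0.0, 1.0]] -0.03702752963369798 368.02937626104944
[([298, 164, 7, 12, 57], [300.6, 169.4]), ([191, 182, 35, 23, 340], [207.5, 191.8]), ([123, 191, 12, 11, 54], [129.4, 195.9]), ([162, 201, 44, 32, 778], [182.0, 217.3]), ([157, 202, 7, 4, 24], [160.2, 203.6]), ([290, 228, 6, 4, 18], [292.3, 229.8]), ([47, 300, 8, 13, 42], [49.6, 306.8]), ([12, 310, 32, 51, 423], [28.4, 330.4]), ([0, 318, 11, 7, 36], [4.4, 320.8]), ([32, 324, 8, 6, 23], [35.0, 326.5])]
wrist [[1.0, 0.0, -0.001, 624.506], [-0.0, -0.956, -0.293, 83.633], [-0.001, 0.293, -0.956, 384.289], [0.0, 0.0, 0.0, 1.0]] -0.05146641329929137 334.525517449567
[([343, 69, 90, 138, 7192], [390.2, 131.0]), ([102, 110, 15, 12, 134], [109.0, 115.4]), ([421, 133, 30, 21, 213], [432.4, 142.3]), ([442, 146, 12, 19, 113], [448.5, 154.4]), ([455, 169, 14, 11, 91], [461.6, 174.1]), ([474, 168, 9, 6, 38], [477.5, 170.1]), ([465, 180, 10, 5, 21], [469.7, 182.0]), ([343, 200, 81, 77, 2753], [388.7, 239.3]), ([345, 284, 6, 10, 22], [347.2, 289.0]), ([148, 351, 17, 11, 148], [155.9, 356.0])]
0.15 [ 0.34053358 -0.4049723  -0.42674526] [-3.14076727e+00 -7.33586483e-05  1.57079655e+00]
```

View pics/scene0.png

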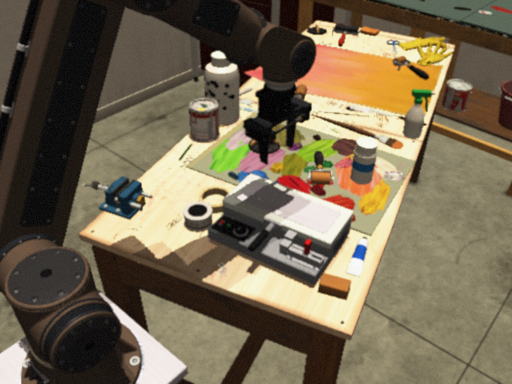

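View pics/side0.png

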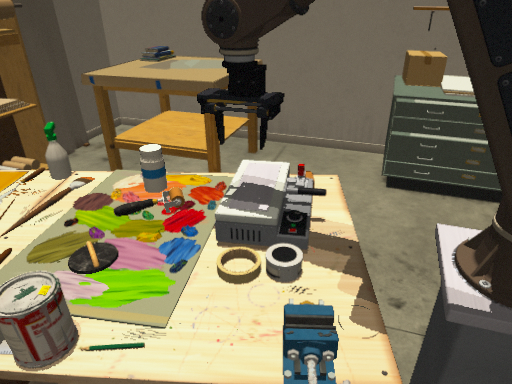

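View pics/wrist0.png

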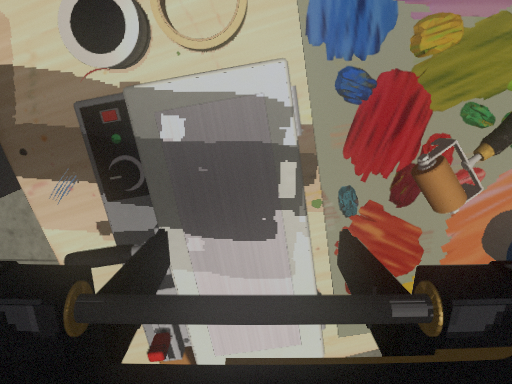

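The scene view shows the unit with its red thumb at about (307,242). In the side view the thumb is at (300,169) and the handle tip at about (326,191). In the wrist view the handle lies at (65–130, 255), the thumb at (156,356), and the lid's left corners at about (125,88) and (288,60).

Run:
```python
from h import *
I={n:camera_info(n) for n in("scene","side","wrist")}
R=lambda n,u,v:ray(I[n],u,v)
print("thumb ss",tri(R("scene",307.5,242),R("side",300.6,169.4)))
print("thumb sw",tri(R("side",300.6,169.4),R("wrist",156,356)))
print("thumb plane", [onplane(I[n],u,v,90).round(1) for n,u,v in(("scene",307.5,242),("side",300.6,169.4))], onplane(I["wrist"],156,356,100).round(1))
print("handle tip",tri(R("side",325,191.5),R("wrist",67,258)))
for u,v in((125,88),(288,60),(322,352),(200,362)): print("lid",onplane(I["wrist"],u,v,91).round(1))
print("tip",onplane(I["wrist"],67,258,80).round(1), onplane(I["wrist"],130,249,80).round(1))
w=cv2.imread("pics/wrist0.png");s=cv2.imread("pics/scene0.png");d=cv2.imread("pics/side0.png")
a=cv2.resize(w[220:384,40:260],(800,596),interpolation=2)
cv2.imwrite("pics/w1.png",a)
b=np.hstack([cv2.resize(s[190:300,190:290],(400,440),interpolation=2),cv2.resize(d[140:250,260:360],(400,440),interpolation=2)])
cv2.imwrite("pics/sd1.png",b)
```

```text
thumb ss (array([ 525.72300134, -178.28747566,   90.13003499]), np.float64(4.421893266498876))
thumb sw (array([ 521.89981138, -187.78176191,   89.053963  ]), np.float64(11.577667836059447))
thumb plane [array([ 528.8, -177.7,   90. ]), array([ 523.4, -175.3,   90. ])] [ 520.9 -183.5  100. ]
handle tip (array([436.48429588, -74.79320406,  85.91843652]), np.float64(0.7475544343709526))
lid [515.9  87.9  91. ]
lid [653.  109.5  91. ]
lid [ 699.4 -185.8   91. ]
lid [ 565.7 -199.5   91. ]
tip [432.4 -78.2  80. ] [499.8 -67.4  80. ]
```

View pics/sd1.png

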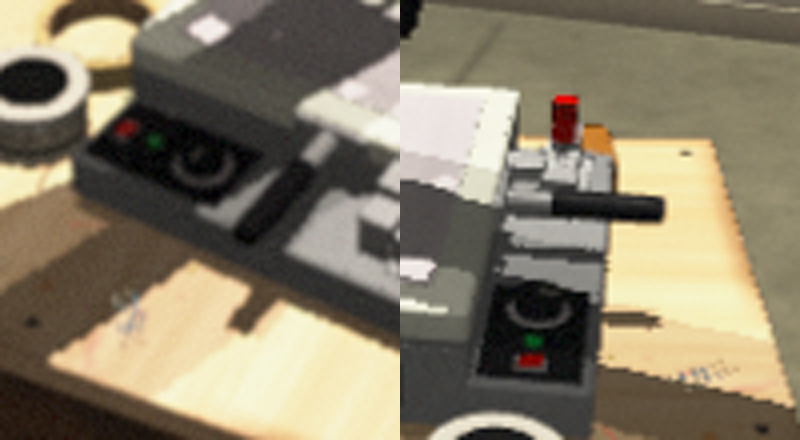

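View pics/w1.png

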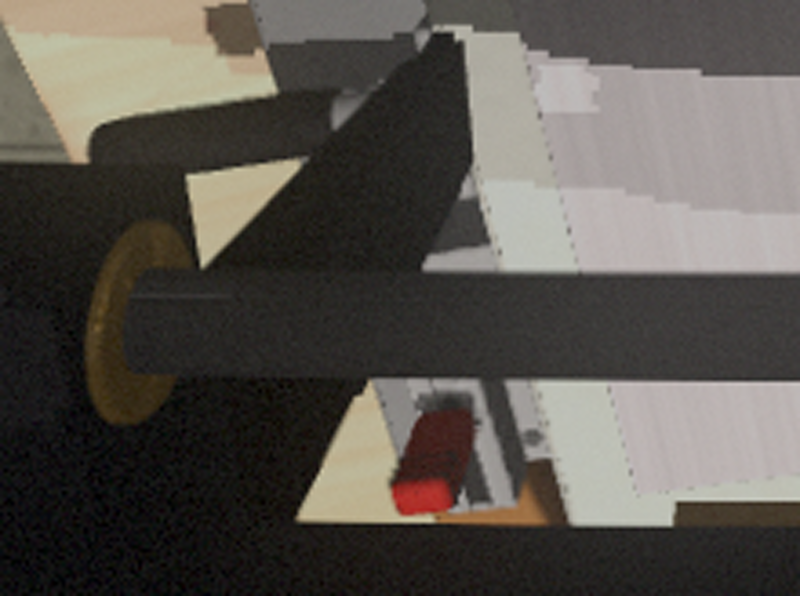

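The crops put the handle tip at scene (250.7,248.2) and side (325.7,191.7), and its inner end at scene (266,231) and side (299,191).

Run:
```python
from h import *
I={n:camera_info(n) for n in("scene","side","wrist")}
R=lambda n,u,v:ray(I[n],u,v)
t={"scene":(250.7,248.2),"side":(325.7,191.7),"wrist":(65,258.5)}
b={"scene":(266.3,231.3),"side":(298.8,190.8),"wrist":(132,251.6)}
for p in(t,b):
  for a,c in(("scene","side"),("scene","wrist"),("side","wrist")):
    x,e=tri(R(a,*p[a]),R(c,*p[c]));print(a,c,x.round(1),round(e,1))
  print([onplane(I[n],*p[n],80).round(1) for n in p])
yaw=np.radians(9.2);ux=np.array([np.cos(yaw),np.sin(yaw)])
print(ux)
```

```text
scene side [434.8 -83.8  79.5] 3.4
scene wrist [431.3 -81.6  78.9] 5.7
side wrist [434.5 -75.2  85.7] 1.4
[array([432.3, -84.5,  80. ]), array([436.3, -84.8,  80. ]), array([430.1, -78.8,  80. ])]
scene side [503.4 -72.5  77.7] 0.5
scene wrist [501.9 -72.1  78.6] 2.9
side wrist [502.  -70.   79.5] 1.5
[array([501.7, -74. ,  80. ]), array([502.2, -67.9,  80. ]), array([501.5, -70.2,  80. ])]
[0.98713627 0.15988119]
```

Request:
{"op": "move_arm", "data": {"commands": [[[-1.7, -0.8, -0.3], [0, 0, -8.1], 1], [[-1.7, -0.8, -0.3], [0, 0, -8.1], 1], [[-1.7, -0.8, -0.3], [0, 0, -8.1], 1], [[-1.7, -0.8, -0.3], [0, 0, -8.1], 1], [[-1.7, -0.8, -0.3], [0, 0, -8.1], 1], [[-1.7, -0.8, -0.3], [0, 0, -8.1], 1], [[-1.7, -0.8, -0.3], [0, 0, -8.1], 1], [[-1.7, -0.8, -0.3], [0, 0, -8.1], 1], [[-1.7, -0.8, -0.3], [0, 0, -8.1], 1], [[-1.7, -0.8, -0.3], [0, 0, -8.1], 1]]}}

```text
t: 1.15
eef_pos: [454.2, -80.2, 184.4]
tcp_rot: [-3.142, 0.0, 0.151]
ft_force: [-0.5, 0.4, -0.4]
opening: 1.003
grip_force: 0.0
```

Request:
{"op": "move_arm", "data": {"commands": [[[0, 0, 0], [0, 0, 0], 1], [[0, 0, 0], [0, 0, 0], 1], [[0, 0, 0], [0, 0, 0], 1]]}}

```text
t: 1.45
eef_pos: [455.8, -79.9, 184.8]
tcp_rot: [3.141, -0.001, 0.16]
ft_force: [-0.1, -0.2, 0.4]
opening: 1.001
grip_force: 0.0
```

Run:
```python
from h import *
i=camera_info("wrist");im=read_camera("wrist");cv2.imwrite("pics/w2.png",im)
s=state();print(s["t"],s["eef_pos"],s["tcp_rot"],s["joints"],s["ft_force"])
print(np.round(i["cam_to_world"],3).tolist())
```

```text
1.5 [455.74189899 -79.77904206 184.73562876] [ 3.14135969e+00 -3.86067955e-04  1.59742601e-01] [-3.16198855e-01  3.01257678e-01  1.97912348e+00 -3.98088186e-05
  8.60761596e-01  1.09488086e+00] [-0.74500941 -0.01255654 -1.09625726]
[[0.159, -0.943, -0.291, 537.913], [-0.987, -0.153, -0.046, -66.574], [-0.001, 0.294, -0.956, 355.02], [0.0, 0.0, 0.0, 1.0]]
```

View pics/w2.png

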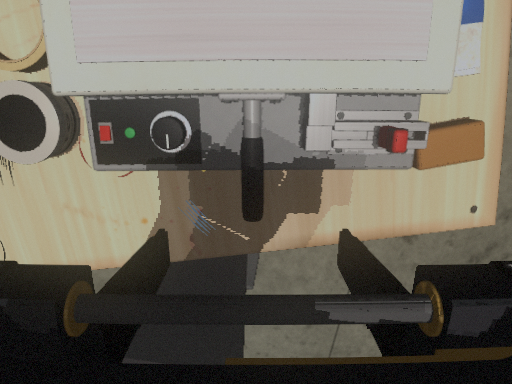

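The wrist view shows the handle upright in the image, with its tip at (252,220) and black inner end at (252,138). The red thumb is at (400,141), and the keeper at (307–332, 93–150).

Run:
```python
from h import *
i=camera_info("wrist");im=cv2.imread("pics/w2.png")
for n,u,v,z in(("tip",252.5,220,81),("base",252,138,81),("lidL",56,93,91),("lidR",449,91,91),("thumb L top back",393,130,104),("thumb topback R",407,129,104),("thumb front top",400,140,104),("keeperL",307,150,83),("keeperR",334,150,83)):
    print(n,onplane(i,u,v,z).round(1))
hsv=cv2.cvtColor(im,cv2.COLOR_BGR2HSV)
m=((hsv[...,0]<8)|(hsv[...,0]>172))&(hsv[...,1]>140)&(hsv[...,2]>70)
y,x=np.where(m[110:170,370:420]);print(x.min()+370,x.max()+370,y.min()+110,y.max()+110)
```

```text
tip [431.4 -82.8  81. ]
base [502.  -71.1  81. ]
lidL [514.3  84.2  91. ]
lidR [ 563.9 -214.7   91. ]
thumb L top back [ 528.1 -173.8  104. ]
thumb topback R [ 530.6 -184.2  104. ]
thumb front top [ 521.8 -181.2  104. ]
keeperL [ 499.8 -117.    83. ]
keeperR [ 503.4 -138.9   83. ]
392 407 130 151
```

Request:
{"op": "move_arm", "data": {"commands": [[[-0.4, 0.05, -1.5], [0, 0, 0.2], 1], [[0, 0, -1.5], [0, 0, 0], 1], [[0, 0, -1.5], [0, 0, 0], 1], [[0, 0, -1.5], [0, 0, 0], 1], [[0, 0, -1.5], [0, 0, 0], 1], [[0, 0, -1.5], [0, 0, 0], 1], [[0, 0, -1.5], [0, 0, 0], 1], [[0, 0, -1.5], [0, 0, 0], 1], [[0, 0, -0.4], [0, 0, 0], 1], [[0, 0, 0], [0, 0, 0], 1]]}}

```text
t: 2.5
eef_pos: [451.2, -79.3, 60.3]
tcp_rot: [-3.141, 0.001, 0.162]
ft_force: [0.2, 0.4, -0.5]
opening: 1.003
grip_force: 0.0
```

Request:
{"op": "move_arm", "data": {"commands": [[[0, 0, 0], [0, 0, 0], 0.6], [[0, 0, 0], [0, 0, 0], 0.4], [[0, 0, 0], [0, 0, 0], 0.3], [[0, 0, 0], [0, 0, 0], 0.25], [[0, 0, 0], [0, 0, 0], 0], [[0, 0, 0], [0, 0, 0], 0], [[0, 0, 0], [0, 0, 0], 0], [[0, 0, 0], [0, 0, 0], 0]]}}

```text
t: 3.3
eef_pos: [451.0, -79.5, 60.6]
tcp_rot: [3.142, 0.0, 0.161]
ft_force: [0.6, -0.7, 0.0]
opening: 0.384
grip_force: 0.0
```

Request:
{"op": "move_arm", "data": {"commands": [[[0, 0, 0], [0, 0, 0], 0], [[0, 0, 0], [0, 0, 0], 0], [[0, 0, 0], [0, 0, 0], 0], [[0, 0, 0], [0, 0, 0], 0], [[0, 0, 0], [0, 0, 0], 0]]}}

```text
t: 3.8
eef_pos: [451.1, -79.8, 60.6]
tcp_rot: [3.141, -0.0, 0.161]
ft_force: [-1.0, -5.6, -0.7]
opening: 0.191
grip_force: 30.0
```

Request:
{"op": "move_arm", "data": {"commands": [[[0, 0, 0.1], [0, 0, 0], 0], [[0, 0, 0.1], [0, 0, 0], 0], [[0, 0, 0.1], [0, 0, 0], 0], [[0, 0, 0], [0, 0, 0], 0], [[0, 0, 0], [0, 0, 0], 0]]}}

```text
t: 4.3
eef_pos: [451.3, -79.8, 63.7]
tcp_rot: [3.141, -0.0, 0.161]
ft_force: [0.7, -5.3, -3.9]
opening: 0.194
grip_force: 30.0
```

Request:
{"op": "move_arm", "data": {"commands": [[[0, 0, 0.1], [0, 0, 0], 0], [[0, 0, 0.05], [0, 0, 0], 0], [[0, 0, 0], [0, 0, 0], 0], [[0, 0, 0], [0, 0, 0], 0]]}}

```text
t: 4.7
eef_pos: [451.4, -79.8, 65.2]
tcp_rot: [3.141, -0.001, 0.161]
ft_force: [1.2, -5.6, -3.6]
opening: 0.193
grip_force: 30.0
```

Request:
{"op": "move_arm", "data": {"commands": [[[0, 0, 0.1], [0, 0, 0], 0], [[0, 0, 0], [0, 0, 0], 0], [[0, 0, 0], [0, 0, 0], 0]]}}

```text
t: 5.0
eef_pos: [451.4, -79.8, 66.1]
tcp_rot: [3.141, -0.001, 0.161]
ft_force: [2.0, -3.9, -5.2]
opening: 0.194
grip_force: 30.0
```

Request:
{"op": "move_arm", "data": {"commands": [[[0, 0, 0.1], [0, 0, 0], 0], [[0, 0, 0], [0, 0, 0], 0], [[0, 0, 0], [0, 0, 0], 0]]}}

```text
t: 5.3
eef_pos: [451.5, -79.8, 66.8]
tcp_rot: [3.141, -0.001, 0.161]
ft_force: [4.2, -4.7, -10.2]
opening: 0.196
grip_force: 30.0
```

Request:
{"op": "move_arm", "data": {"commands": [[[0, 0, 0.05], [0, 0, 0], 0], [[0, 0, 0], [0, 0, 0], 0], [[0, 0, 0], [0, 0, 0], 0]]}}

```text
t: 5.6
eef_pos: [451.5, -79.8, 67.1]
tcp_rot: [3.141, -0.001, 0.161]
ft_force: [4.2, -5.7, -13.7]
opening: 0.192
grip_force: 30.0
```

Force climbs from 3.6 N to 13.7 N at the 5–6 mm play, so the lid is caught. I'll lower it, let go, and move to the bolt.

Request:
{"op": "move_arm", "data": {"commands": [[[0, 0, -0.2], [0, 0, 0], 0], [[0, 0, -0.2], [0, 0, 0], 0], [[0, 0, -0.2], [0, 0, 0], 0], [[0, 0, -0.1], [0, 0, 0], 0], [[0, 0, 0], [0, 0, 0], 0], [[0, 0, 0], [0, 0, 0], 0.5], [[0, 0, 0], [0, 0, 0], 0.6], [[0, 0, 0], [0, 0, 0], 0.6], [[0, 0, 0], [0, 0, 0], 0.6], [[0, 0, 0], [0, 0, 0], 0.6]]}}

```text
t: 6.6
eef_pos: [451.0, -79.4, 60.7]
tcp_rot: [3.142, 0.0, 0.161]
ft_force: [0.1, -0.0, -0.6]
opening: 0.557
grip_force: 0.0
```

Run:
```python
from h import *
s=state();print(s["t"],s["eef_pos"],s["opening"],s["ft_force"])
```

```text
6.6 [451.00156544 -79.40401162  60.67019777] 0.557058279681416 [ 0.14723485 -0.02849501 -0.64807322]
```

Request:
{"op": "move_arm", "data": {"commands": [[[0, 0, 2], [0, 0, 0], 0.6], [[0, 0, 2], [0, 0, 0], 0.6], [[0, 0, 2], [0, 0, 0], 0.6], [[0, 0, 2], [0, 0, 0], 0.5], [[1.4, -2, 1], [0, 0, 0], 0.5], [[1.4, -2, 0], [0, 0, 0], 0.45], [[1.4, -2, 0], [0, 0, 0], 0.45], [[1.4, -2, 0], [0, 0, 0], 0.45], [[1.5, -2, 0], [0, 0, 0], 0.45], [[0, 0, 0], [0, 0, 0], 0.45]]}}

```text
t: 7.6
eef_pos: [523.3, -181.4, 150.4]
tcp_rot: [3.141, -0.001, 0.159]
ft_force: [-0.7, 0.7, 0.0]
opening: 0.447
grip_force: 0.0
```

Request:
{"op": "move_arm", "data": {"commands": [[[0, 0, 0], [0, 0, 0], 0.45], [[0, 0, 0], [0, 0, 0], 0.45]]}}

```text
t: 7.8
eef_pos: [521.4, -178.7, 150.6]
tcp_rot: [-3.141, 0.001, 0.161]
ft_force: [-0.7, 0.2, -0.3]
opening: 0.448
grip_force: 0.0
```

Run:
```python
from h import *
a=read_camera("side");b=read_camera("scene");s=state();print(s["t"],s["eef_pos"],s["opening"])
cv2.imwrite("pics/chk.png",np.hstack([cv2.resize(b[160:300,250:380],(372,400)),cv2.resize(a[90:230,240:370],(372,400))]))
```

```text
7.9 [ 521.61692578 -178.74236923  150.77350465] 0.4523776821793342
```

View pics/chk.png

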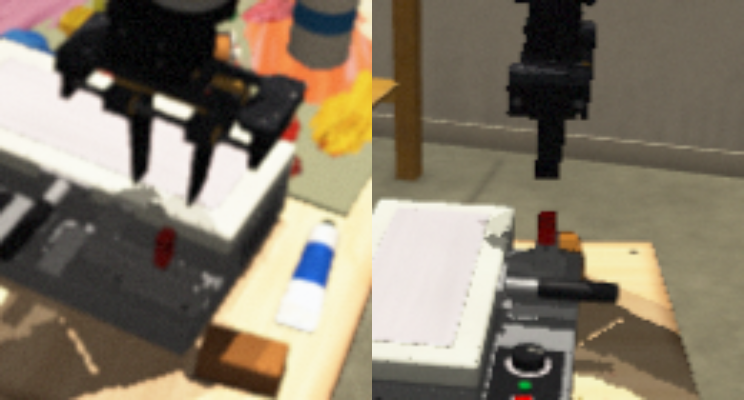

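In both crops the fingertips hang straight above the red thumb and straddle it: scene crop (165,245), side crop (546,228). I'll descend and pinch it.

Request:
{"op": "move_arm", "data": {"commands": [[[0, 0, -1.5], [0, 0, 0], 0.45], [[0, 0, -1.5], [0, 0, 0], 0.45], [[0, 0, -1.5], [0, 0, 0], 0.45], [[0, 0, -1], [0, 0, 0], 0.45], [[0, 0, -0.7], [0, 0, 0], 0.45], [[0, 0, 0], [0, 0, 0], 0.45], [[0, 0, 0], [0, 0, 0], 0.45]]}}

```text
t: 8.6
eef_pos: [522.2, -179.5, 89.0]
tcp_rot: [3.141, -0.0, 0.161]
ft_force: [0.6, 0.3, -0.8]
opening: 0.446
grip_force: 0.0
```

Request:
{"op": "move_arm", "data": {"commands": [[[0, 0, 0], [0, 0, 0], 0.3], [[0, 0, 0], [0, 0, 0], 0.22], [[0, 0, 0], [0, 0, 0], 0.18], [[0, 0, 0], [0, 0, 0], 0.18], [[0, 0, 0], [0, 0, 0], 0.18]]}}

```text
t: 9.1
eef_pos: [522.1, -179.5, 88.8]
tcp_rot: [3.141, -0.0, 0.161]
ft_force: [0.1, -1.2, 0.2]
opening: 0.186
grip_force: 0.0
```

Request:
{"op": "move_arm", "data": {"commands": [[[0.08, -0.5, 0], [0, 0, 0], 0.18], [[0.08, -0.5, 0], [0, 0, 0], 0.18], [[0, 0, 0], [0, 0, 0], 0.18]]}}

```text
t: 9.4
eef_pos: [523.7, -190.1, 88.6]
tcp_rot: [3.141, -0.0, 0.16]
ft_force: [0.9, 0.6, -0.6]
opening: 0.178
grip_force: 0.0
```

Request:
{"op": "move_arm", "data": {"commands": [[[0.06, -0.4, 0], [0, 0, 0], 0.18], [[0.03, -0.2, 0], [0, 0, 0], 0.18], [[0, 0, 0], [0, 0, 0], 0.18]]}}

```text
t: 9.7
eef_pos: [524.6, -195.8, 88.6]
tcp_rot: [3.141, -0.0, 0.16]
ft_force: [0.9, 1.1, -0.4]
opening: 0.18
grip_force: 0.2
```

Request:
{"op": "move_arm", "data": {"commands": [[[0.03, -0.2, 0], [0, 0, 0], 0.18], [[0.02, -0.1, 0], [0, 0, 0], 0.18], [[0, 0, 0], [0, 0, 0], 0.18]]}}

```text
t: 10.0
eef_pos: [525.0, -198.6, 88.6]
tcp_rot: [3.141, 0.0, 0.161]
ft_force: [0.9, 1.7, -0.5]
opening: 0.182
grip_force: 0.9
```

Request:
{"op": "move_arm", "data": {"commands": [[[0.03, -0.2, 0], [0, 0, 0], 0.18], [[0.02, -0.1, 0], [0, 0, 0], 0.18]]}}

```text
t: 10.2
eef_pos: [525.5, -201.6, 88.6]
tcp_rot: [-3.142, 0.0, 0.161]
ft_force: [0.8, 3.8, -0.4]
opening: 0.18
grip_force: 1.5
```

Run:
```python
from h import *
a=read_camera("side");s=state();print(s["t"],s["eef_pos"],s["ft_force"])
w=read_camera("wrist")
cv2.imwrite("pics/chk2.png",np.hstack([cv2.resize(w[100:384,130:384],(400,447)),cv2.resize(a[110:220,250:350],(400,440))[:447] if 0 else cv2.resize(a[110:220,250:350],(400,447))]))
```

```text
10.25 [ 525.55387442 -201.67231841   88.62637116] [1.0001367  2.74257298 0.39339925]
```

View pics/chk2.png

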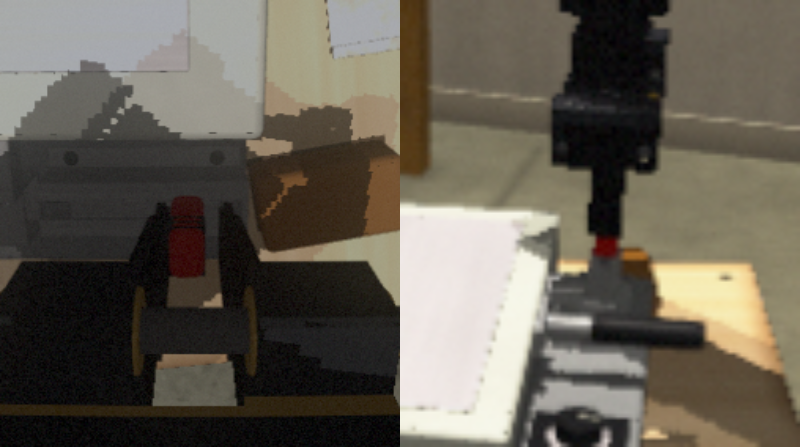

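The thumb, at crop (188,235), sits against the left finger and is being carried along. I'll continue to the stop in small steps.

Request:
{"op": "move_arm", "data": {"commands": [[[0.03, -0.2, 0], [0, 0, 0], 0.18], [[0.0, 0, 0], [0, 0, 0], 0.18]]}}

```text
t: 10.5
eef_pos: [525.9, -203.7, 88.6]
tcp_rot: [3.141, -0.0, 0.161]
ft_force: [1.0, 1.2, -0.1]
opening: 0.18
grip_force: 0.9
```

Request:
{"op": "move_arm", "data": {"commands": [[[0.03, -0.2, 0], [0, 0, 0], 0.18], [[0.0, 0, 0], [0, 0, 0], 0.18]]}}

```text
t: 10.7
eef_pos: [526.2, -205.7, 88.6]
tcp_rot: [3.141, -0.0, 0.16]
ft_force: [-0.1, 1.5, -0.4]
opening: 0.182
grip_force: 0.8
```

Request:
{"op": "move_arm", "data": {"commands": [[[0.03, -0.2, 0], [0, 0, 0], 0.18], [[0.0, 0, 0], [0, 0, 0], 0.18]]}}

```text
t: 10.9
eef_pos: [526.3, -207.0, 88.6]
tcp_rot: [-3.141, 0.0, 0.16]
ft_force: [1.3, 6.8, 0.0]
opening: 0.18
grip_force: 3.3
```

Request:
{"op": "move_arm", "data": {"commands": [[[0.02, -0.1, 0], [0, 0, 0], 0.18], [[0.0, 0, 0], [0, 0, 0], 0.18]]}}

```text
t: 11.1
eef_pos: [526.3, -207.2, 88.6]
tcp_rot: [-3.139, 0.001, 0.16]
ft_force: [1.4, 12.5, 2.2]
opening: 0.18
grip_force: 5.9
```

Request:
{"op": "move_arm", "data": {"commands": [[[0.02, -0.1, 0], [0, 0, 0], 0.18], [[0.0, 0, 0], [0, 0, 0], 0.18], [[0.0, 0, 0], [0, 0, 0], 0.18]]}}

```text
t: 11.4
eef_pos: [526.3, -207.3, 88.6]
tcp_rot: [-3.138, 0.001, 0.16]
ft_force: [1.9, 16.4, 4.3]
opening: 0.181
grip_force: 8.4
```

Force builds to 16 N with no further travel, so the bolt is at its stop. I'll back off, rise and return to the handle.

Request:
{"op": "move_arm", "data": {"commands": [[[-0.06, 0.4, 0], [0, 0, 0], 0.18], [[0, 0, 0], [0, 0, 0], 0.3], [[0, 0, 0], [0, 0, 0], 0.35], [[0, 0, 1.5], [0, 0, 0], 0.4], [[0, 0, 2], [0, 0, 0], 0.5], [[0, 0, 2], [0, 0, 0], 0.6], [[0, 0, 0.6], [0, 0, 0], 0.6], [[0, 0, 0], [0, 0, 0], 0.6], [[0, 0, 0], [0, 0, 0], 0.6], [[0, 0, 0], [0, 0, 0], 0.6]]}}

```text
t: 12.4
eef_pos: [525.9, -205.4, 148.7]
tcp_rot: [-3.141, 0.001, 0.16]
ft_force: [-0.3, 0.1, 0.3]
opening: 0.601
grip_force: 0.0
```

Request:
{"op": "move_arm", "data": {"commands": [[[-1.25, 2.1, 0], [0, 0, 0], 0.6], [[-1.25, 2.1, 0], [0, 0, 0], 0.6], [[-1.25, 2.1, 0], [0, 0, 0], 0.6], [[-1.25, 2.1, 0], [0, 0, 0], 0.6], [[-1.25, 2.1, 0], [0, 0, 0], 0.6], [[-1.2, 2.05, 0], [0, 0, 0], 0.6], [[0, 0, 0], [0, 0, 0], 0.6], [[0, 0, 0], [0, 0, 0], 0.6], [[0, 0, 0], [0, 0, 0], 0.6]]}}

```text
t: 13.3
eef_pos: [452.2, -80.6, 149.4]
tcp_rot: [3.141, -0.0, 0.16]
ft_force: [0.7, -0.4, 0.0]
opening: 0.601
grip_force: 0.0
```

Run:
```python
from h import *
i=camera_info("wrist");w=read_camera("wrist");s=state();print(s["t"],s["eef_pos"],s["opening"])
# check thumb position near stop and handle column
hsv=cv2.cvtColor(w,cv2.COLOR_BGR2HSV)
m=((hsv[...,0]<8)|(hsv[...,0]>172))&(hsv[...,1]>140)&(hsv[...,2]>70)
c,l,st,ce=cv2.connectedComponentsWithStats(m.astype(np.uint8))
for k in range(1,c):
    if st[k,4]>40: print(st[k].tolist(),onplane(i,*ce[k],98).round(1))
g=cv2.cvtColor(w,cv2.COLOR_BGR2GRAY)
for v in(150,180,200):
    x=np.where(g[v,220:290]<40)[0]+220
    if len(x): print(v,x.min(),x.max(),onplane(i,x.mean(),v,85).round(1))
```

```text
13.35 [452.17409972 -80.5966221  149.43045334] 0.5988902626325125
[80, 125, 13, 17, 198] [491.3  39.   98. ]
[446, 130, 19, 27, 421] [ 524.6 -206.8   98. ]
150 241 259 [494.6 -68.5  85. ]
180 240 264 [473.7 -76.   85. ]
200 240 263 [458.6 -78.   85. ]
```

Request:
{"op": "move_arm", "data": {"commands": [[[0, 0.05, -1.5], [0, 0, 0.2], 0.6], [[0, 0, -1.5], [0, 0, 0], 0.6], [[0, 0, -1.5], [0, 0, 0], 0.6], [[0, 0, -1.5], [0, 0, 0], 0.6], [[0, 0, -1.5], [0, 0, 0], 0.6], [[0, 0, -1.4], [0, 0, 0], 0.6], [[0, 0, 0], [0, 0, 0], 0.6], [[0, 0, 0], [0, 0, 0], 0.4], [[0, 0, 0], [0, 0, 0], 0.3], [[0, 0, 0], [0, 0, 0], 0]]}}

```text
t: 14.35
eef_pos: [452.1, -79.7, 61.3]
tcp_rot: [3.141, -0.001, 0.164]
ft_force: [0.3, -0.3, 0.1]
opening: 0.404
grip_force: 0.0
```

Request:
{"op": "move_arm", "data": {"commands": [[[0, 0, 0], [0, 0, 0], 0], [[0, 0, 0], [0, 0, 0], 0], [[0, 0, 0], [0, 0, 0], 0], [[0, 0, 0], [0, 0, 0], 0], [[0, 0, 0], [0, 0, 0], 0], [[0, 0, 0], [0, 0, 0], 0]]}}

```text
t: 14.95
eef_pos: [451.9, -79.7, 60.9]
tcp_rot: [3.141, -0.0, 0.164]
ft_force: [-1.3, -5.5, 4.7]
opening: 0.194
grip_force: 30.0
```

Request:
{"op": "move_arm", "data": {"commands": [[[0, 0, 0.2], [0, 0, 0], 0], [[0, 0, 0.2], [0, 0, 0], 0], [[0, 0, 0.2], [0, 0, 0], 0], [[0.05, 0.01, 0.2], [0, 0, 0], 0], [[0, 0, 0], [0, 0, 0], 0], [[0, 0, 0], [0, 0, 0], 0]]}}

```text
t: 15.55
eef_pos: [452.4, -79.6, 68.6]
tcp_rot: [3.141, -0.0, 0.164]
ft_force: [0.5, -6.7, -2.3]
opening: 0.195
grip_force: 30.0
```

Run:
```python
import numpy as np
f=np.radians(3.13+np.r_[2:45:19j,45]) ; f=np.radians(3.13+np.linspace(2,45,21))
h=22.9*np.cos(f);z=22.9*np.sin(f)
for a,b in zip(-np.diff(h),np.diff(z)): print("%.2f %.2f %.2f"%(a*.9866,a*.163,b))
```

```text
0.09 0.02 0.85
0.12 0.02 0.85
0.15 0.03 0.84
0.19 0.03 0.84
0.22 0.04 0.83
0.25 0.04 0.82
0.28 0.05 0.81
0.31 0.05 0.80
0.34 0.06 0.79
0.37 0.06 0.78
0.39 0.07 0.76
0.42 0.07 0.75
0.45 0.07 0.73
0.48 0.08 0.71
0.50 0.08 0.69
0.53 0.09 0.67
0.55 0.09 0.65
0.58 0.10 0.63
0.60 0.10 0.61
0.62 0.10 0.59
```

The lid now comes up freely: force is −2.3 N at 8 mm, past where it caught before. I'll lift along the hinge arc.

Request:
{"op": "move_arm", "data": {"commands": [[[0.09, 0.02, 0.85], [0, 0, 0], 0], [[0.12, 0.02, 0.85], [0, 0, 0], 0], [[0.15, 0.03, 0.84], [0, 0, 0], 0], [[0.19, 0.03, 0.84], [0, 0, 0], 0], [[0.22, 0.04, 0.83], [0, 0, 0], 0], [[0, 0, 0], [0, 0, 0], 0]]}}

```text
t: 16.15
eef_pos: [460.5, -78.3, 111.4]
tcp_rot: [3.141, -0.001, 0.164]
ft_force: [2.2, -5.4, -2.5]
opening: 0.193
grip_force: 30.0
```

Request:
{"op": "move_arm", "data": {"commands": [[[0.25, 0.04, 0.82], [0, 0, 0], 0], [[0.28, 0.05, 0.81], [0, 0, 0], 0], [[0.31, 0.05, 0.8], [0, 0, 0], 0], [[0.34, 0.06, 0.79], [0, 0, 0], 0], [[0.37, 0.06, 0.78], [0, 0, 0], 0], [[0, 0, 0], [0, 0, 0], 0]]}}

```text
t: 16.75
eef_pos: [475.9, -75.7, 151.1]
tcp_rot: [3.141, -0.001, 0.164]
ft_force: [2.9, -6.7, -3.1]
opening: 0.191
grip_force: 30.0
```

Request:
{"op": "move_arm", "data": {"commands": [[[0.39, 0.07, 0.76], [0, 0, 0], 0], [[0.42, 0.07, 0.75], [0, 0, 0], 0], [[0.45, 0.07, 0.73], [0, 0, 0], 0], [[0.48, 0.08, 0.71], [0, 0, 0], 0], [[0.5, 0.08, 0.69], [0, 0, 0], 0], [[0, 0, 0], [0, 0, 0], 0]]}}

```text
t: 17.35
eef_pos: [498.1, -71.9, 187.2]
tcp_rot: [3.141, -0.0, 0.164]
ft_force: [1.7, -7.0, -4.3]
opening: 0.194
grip_force: 30.0
```

Request:
{"op": "move_arm", "data": {"commands": [[[0.53, 0.09, 0.67], [0, 0, 0], 0], [[0.55, 0.09, 0.65], [0, 0, 0], 0], [[0.58, 0.1, 0.63], [0, 0, 0], 0], [[0.6, 0.1, 0.61], [0, 0, 0], 0], [[0.62, 0.1, 0.59], [0, 0, 0], 0], [[0, 0, 0], [0, 0, 0], 0], [[0, 0, 0], [0, 0, 0], 0], [[0, 0, 0], [0, 0, 0], 0], [[0, 0, 0], [0, 0, 0], 0], [[0, 0, 0], [0, 0, 0], 0]]}}

```text
t: 18.35
eef_pos: [526.2, -67.2, 217.8]
tcp_rot: [3.141, 0.001, 0.164]
ft_force: [2.3, -5.9, -3.4]
opening: 0.196
grip_force: 30.0
```

Run:
```python
from h import *
a=read_camera("side");b=read_camera("scene");s=state();print(s["t"],s["eef_pos"],s["opening"],s["grip_force"],s["ft_force"])
cv2.imwrite("pics/fin.png",np.hstack([cv2.resize(b[130:300,180:380],(400,340)),cv2.resize(a[60:230,190:390],(400,340))]))
```

```text
18.45 [526.17970736 -67.26870065 217.77212964] 0.1919855980000137 30.000815391540527 [ 2.47478367 -6.40416653 -3.89421905]
```

View pics/fin.png

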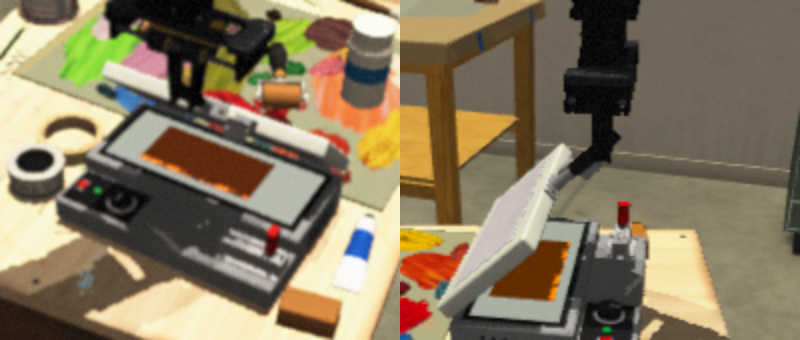

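The lid is open about 45° with the handle still gripped (side crop around (600,150)). The bolt is at its stop and the things standing round are where they were.

```bash
python3 -c "
from cell import env
print(env.job_done())"
```

```text
the job is handed in; nothing more can be done
None
```

The lid was caught on the gentle first pull, so I slid the bolt to its stop, lifted the lid to about 45° and handed the job in still gripping the handle and holding it steady; the things standing round look undisturbed in the last pictures.

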